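Refit the front panel of a menu lightbox

ROBOT

A 7-joint arm with a two-finger parallel gripper is mounted at the origin on a cart in front of the work surface, level with it; the furniture and walls round the work are solid. World frame = base frame: x ahead of the robot, y to its left, z up, the work surface at z = 0. Lengths are in m, angles in rad, forces in N, time in s.
With the tool pointing down it reaches from about 0.4 to 0.85 m from the base axis. Payload 6.9 kg.
Tool frame: the origin (TCP) lies at the very end of the fingers, on their centre line; the grasp point (between the pads) lies 19 mm behind it (r.tcp_to_grasp is the distance from the TCP to the grasp point, in m); z points along the fingers, y is the line along which they close (so a half turn about z gives the same grasp; the last joint's range is limited). The gripper opens to 85 mm and grips with 20 to 120 N. Pads are 22 mm wide; open, the fingers measure 114 mm over their backs; the gripper's body (76 mm by 85 mm) begins 54 mm behind the grasp point. The pads swing forward as they close: fully open they stand 13 mm farther back than shut.
Start: joints at [1.321, 0.507, -0.238, 1.5, 0.126, 1.149, -0.155], TCP at [0.217, -0.586, 0.206] pointing down, gripper open.
Joint ranges: [-3.08, 3.08], [-0.24, 2.05], [-1.43, 1.35], [0, 2.5], [-1.52, 4.66], [0.17, 1.96], [-2.89, 2.89]. Speed limits (rad/s): [2.39, 2.39, 3.14, 3.14, 3.14, 3.14, 3.14].

INTERFACE

Orientations are given as a unit quaternion [w, x, y, z].
In Python, from rig import r gives the robot as it stands.
- The arm moves only by the tool carry_out, never from a script. Its argument "increments" is text: rows parted by semicolons, each of 7 numbers parted by spaces: the shift along the tool's x, y, z in units of 60 cm (1.0 is 60 cm), then the turn, a rotation vector about the tool's x, y, z in units of 360 degrees (1.0 is 360 degrees), then the closure, from 0 (fully open) to 1 (shut). In form: dx dy dz wx wy wz hand; .... A call has 1 to 20 rows; each row is the pose to reach, as a shift and turn from the pose commanded when the call began, along the tool's axes at that moment, turning the shorter way round; what a row does not reach only later rows make up. A row lasts 1/12 s, in which the tool goes at most 41.7 mm and 7.16 degrees, less where a joint would pass 70% of its speed; a pose out of reach is approached as far as the arm can. A call with a number of a shift or a turn outside -1 to 1 is refused whole. A call with a gripper value outside its range is refused whole. The fingers move at their own pace and stop on an object; "squeeze" is the grip in N (left out, the last holds). Time passes only in rows, so rows that repeat a pose let the fingers close. It gives the time, the measured TCP pose, the force, the opening and the grip force at its end, in the units of the state.
- r.sense(): the state, without advancing time (a new reading comes with each control period).
- r.snapshot(name): name is "side" or "top" or "wrist"; returns the picture (420x560x3 uint8, red, green, blue); there is no depth.
- r.get_calibration(name): a dict with "K" (3x3 intrinsics, pixels), "extrinsics" (4x4, takes a point from world to camera coordinates); the wrist camera has in their place "hand_eye" (4x4, takes a point from camera to tool coordinates, whose origin is the TCP and whose axes are the flange's). Camera axes: x right, y down, z forward; pixel columns grow to the right and rows downward; lengths in m; the calibration is good to about 2 mm. A picture is of the moment at which its call begins: read the wrist's pose just before it. get_calibration takes no time and is no camera call.
- r.job_done(): hands the job in; it is judged then, once.
The state is a dict: "time_s": time; "joint_pos": joint angles; "dq": joint speeds; "tau": joint torques, N m; "tool_pos": TCP position; "tcp_rot": TCP orientation; "wrist_force": force on the tool from outside, world axes, zero at the start; "wrist_torque": the same for the moment, N m; "opening": finger opening in m; "grip_force": force on a finger pad.
Only numpy, scipy, OpenCV 4.12 (cv2) and the standard library are available. Lean on these libraries where they do the work, as an engineer would, in place of code of your own. Each camera call takes 0.05 s, during which the arm holds its last target. There are 200 camera calls.

TASK

Refit the front panel of the tilted menu lightbox: hook its lip under the ledge along the top of the housing, swing it down until it rests on the two spring catches, and let go without forcing it home by hand. Then take the hand roller, set it flat on the panel's lower half and roll it with firm pressure from one end of the panel to the other, so that the lower edge snaps under both catches and the panel lies fully home. Stand the roller back on the counter, and leave the other things on the counter where they are.

Things in the scene. Friction and masses are not known exactly. Their poses are not given: they have to be found in the camera images.
- housing: Grey lightbox housing, fixed, face 166 x 202 mm, tilted 24 degrees, far edge high; an open tray, hollow 13 mm below the panel. Origin 60 mm over the counter: there the panel's origin lies when home. x up the slope, y left along the box, z square out of the face. Inner faces of walls (mm): sides y +-93 (tops z 8), lower x -66 (top z 7), top x 80. 1 mm play along x, 3 along y.
- ledge_nose (a point): Middle of the ledge's lower front edge, at x 70, z 12 mm of the housing frame, same axes. The ledge runs the full width from here to the top wall at x 80, z 12 to 17, with a round nose. Under it is the lip's rest: x 66 to 80, |y| < 12, top at z 0. The lower edge's stops: x -63 to -51 at y +-65, top at z 0.
- catch_left_at (a point): Left spring catch in the lower wall (x -66, y +65, z 9 mm of the housing, same axes): a white wheel 8 mm across, 16 mm long, axis along y, jutting over the panel's edge; it springs back down the slope (6 mm travel, 14 N at first, 1 N/mm) as the edge is pushed past, then closes over it.
- catch_right_at (a point): Right spring catch, the same at y -65. A panel hooked and laid down rests on both wheels, lower edge about 10 mm high. Each end snaps down under 10 to 12 N pressed on the panel's lower half near it; 15 to 20 N keeps the roll firm. The stops under the panel are stiff.
- panel: Front panel, loose, 0.26 kg, face up on the counter: white plate in a dark rim, 8 mm thick, 180 mm along y, x from -65 to +62 mm; the -x edge is rounded (radius 4). A lip 50 mm wide (y), 4.5 thick, flush with the underside, juts from the middle of the +x edge to x = 79. Origin at the centre of the underside; x towards the lip, z out of the face. When home it coincides with the housing's frame.
- panel_pull (a point): Centre of the panel's finger pull, a dark rib 12 mm thick (x), 50 long (y), 22 high (8 to 30 mm over the panel's underside), at x 18, y 0, z 19 mm of the panel frame, same axes.
- panel_lip (a point): Middle of the outer edge of the panel's lip: x 79, y 0, z 2 mm in the panel frame.
- panel_corner_left (a point): Underside of the panel near the left end of its lower (-x) edge: x = -61, y = +80, z = 0 mm in the panel frame.
- panel_corner_right (a point): Underside of the panel near the right end of its lower (-x) edge: x = -61, y = -80, z = 0 mm in the panel frame.
- roller: Hand roller, 0.42 kg: steel frame 66 x 57 mm with two rubber drums (32 mm across, 50 long, axles along x, 38 mm apart in y), standing on both drums; it rolls along its y. Symmetric under a half turn. Origin between the drums at the level of their undersides.
- roller_grip (a point): Centre of the hand roller's wooden bar grip: 18 mm thick (y), 70 long (x), 30 high, 70 mm above the drums' undersides. Axes: x along grip and axles, z up. With the roller's centre at x -28 mm of the panel, axles along the panel's x, it clears finger pull and catches.
- roller_foot (a point): Same point and axes as the roller's origin, 70 mm below roller_grip.
- drum_front (a joint): Rotation of one drum of the roller about its axle, rad; it turns freely.
- bell: Bystander: counter bell, pale dome on a black base, 80 mm across, 58 mm high.
- juice: Bystander: juice bottle, 71 mm across, 205 mm high.
- can: Bystander: drink can, 66 mm across, 168 mm high.
- cup: Bystander: paper cup, 82 mm across, 92 mm high.
- muffin_1: Bystander: muffin, 85 mm across, 73 mm high.
Not all that is in view belongs to the job. Leave any blue look-alike of the roller alone.

How it is judged:
On the way, in this order (a step that is already met when the one before it is completed fails the run):
1. the panel is hooked under the ledge, laid on the catches and let go, its lower edge still standing proud (x of panel_lip in the frame of housing above 0.073 m and z of panel_lip in the frame of housing between -0.003 and 0.01 m and angle between the z axis of panel and the z axis of housing, either way round below 0.14 rad and z of each of panel_corner_left, panel_corner_right in the frame of housing above 0.005 m and contact force between the fingers and panel below 0.3 N), for 0.2 s.
2. the roller, flat on the panel, presses at one end of it ((y of roller_foot in the frame of housing above 0.045 m or y of roller_foot in the frame of housing below -0.045 m) and angle between the z axis of roller and the z axis of housing, either way round below 0.2 rad and contact force between roller and panel above 6 N), for 0.1 s.
3. the roller rolls over the middle of the panel, still pressing, its drums turning (y of roller_foot in the frame of housing between -0.025 and 0.025 m and (velocity of joint drum_front above 0.3 rad/s or velocity of joint drum_front below -0.3 rad/s) and angle between the z axis of roller and the z axis of housing, either way round below 0.2 rad and contact force between roller and panel above 5 N), for 0.1 s.
4. the roller presses at an end of the panel with both corners snapped home ((y of roller_foot in the frame of housing above 0.045 m or y of roller_foot in the frame of housing below -0.045 m) and contact force between roller and panel above 6 N and z of each of panel_corner_left, panel_corner_right in the frame of housing below 0.0025 m), for 0.1 s.
At the end, for the whole second after the job is handed in: The panel's lip is at least 3 mm under the ledge, both lower corners are within 2.5 mm of home (snapped under the catches), and the roller stands upright (within 7 degrees) on its drums on the counter, all at rest (x of panel_lip in the frame of housing above 0.073 m and z of panel_lip in the frame of housing below 0.01 m and z of panel_corner_left in the frame of housing between -0.003 and 0.0025 m and z of panel_corner_right in the frame of housing between -0.003 and 0.0025 m and angle between the z axis of panel and the z axis of housing, either way round below 0.06 rad and height (world z) of roller_foot between -0.006 and 0.006 m and angle between roller's own z axis and vertical below 0.12 rad and linear speed of each of roller, panel below 0.02 m/s); the robot touches nothing.
It fails at once if a bystander is moved more than 30 mm (distance of any of bell, juice, can, cup, muffin_1 from where it was at the start of the episode above 0.03 m).
It also fails if it takes over 72 s, if anything falls off the work surface, if the arm or the gripper's body presses on something with over 40 N, if the wrist force passes 120 N, or if a joint passes its speed limit or range.

## Working session

There is one attempt and no reset: what is moved stays moved. The work goes in short steps, Python scripts to look and compute and a tool call to move; the robot and the scene stay as the last step left them, time stands still between calls to the robot, and variables do not carry over. Pictures are saved under pics/ and viewed, at most 10 in all, crops included, and the job is handed in when it is done.

Besides the shell and the picture viewer there is one more tool, called after "Call:" in YAML: its name, and indented under it one key for each argument. carry_out: Moves the arm, as the interface text tells. Shifts and turns lie within -1 to 1; 1 stands for 60 cm of shift or 360 degrees of turn. Its arguments: {"type":"object","properties":{"increments":{"type":"string"},"squeeze":{"type":"number"}},"required":["increments"]}

```bash
ls; mkdir -p pics; python3 - <<'E'
from rig import r
import cv2,numpy as np
s=r.sense();print({k:np.round(v,3) for k,v in s.items()}, r.tcp_to_grasp)
ims=[]
for n in ("side","top","wrist"):
    im=r.snapshot(n);cv2.imwrite(f"pics/{n}0.png",im[:,:,::-1]);c=r.get_calibration(n);print(n,{k:np.round(v,3).tolist() for k,v in c.items()})
E
```

```text
pics
{'time_s': np.float64(0.0), 'joint_pos': array([ 1.321,  0.508, -0.237,  1.501,  0.126,  1.149, -0.155]), 'dq': array([-0.001,  0.001, -0.001,  0.001, -0.   , -0.001,  0.001]), 'tau': array([-0.0000e+00, -6.2060e+01, -2.1860e+00, -2.4966e+01,  1.3000e-02,
        1.2000e-02, -0.0000e+00]), 'tool_pos': array([ 0.217, -0.586,  0.205]), 'tcp_rot': array([-0.001,  0.984,  0.176, -0.   ]), 'wrist_force': array([-0.005,  0.209, -0.278]), 'wrist_torque': array([ 0.023, -0.053, -0.032]), 'grip_force': np.float64(0.0), 'opening': np.float64(0.085)} 0.0187
side {'K': [[419.656, 0.0, 284.264], [0.0, 419.656, 204.763], [0.0, 0.0, 1.0]], 'extrinsics': [[0.733, 0.68, -0.011, -0.454], [0.549, -0.601, -0.58, -0.252], [-0.402, 0.419, -0.814, 1.741], [0.0, 0.0, 0.0, 1.0]]}
top {'K': [[430.957, 0.0, 279.153], [0.0, 430.957, 216.83], [0.0, 0.0, 1.0]], 'extrinsics': [[0.002, -1.0, -0.002, 0.027], [-0.995, -0.001, -0.097, 0.604], [0.097, 0.002, -0.995, 1.401], [0.0, 0.0, 0.0, 1.0]]}
wrist {'K': [[316.607, 0.0, 278.801], [0.0, 316.607, 211.998], [0.0, 0.0, 1.0]], 'hand_eye': [[0.0, -0.961, -0.277, 0.07], [1.0, 0.0, -0.0, -0.0], [0.0, -0.277, 0.961, -0.168], [0.0, 0.0, 0.0, 1.0]]}
```

View pics/top0.png

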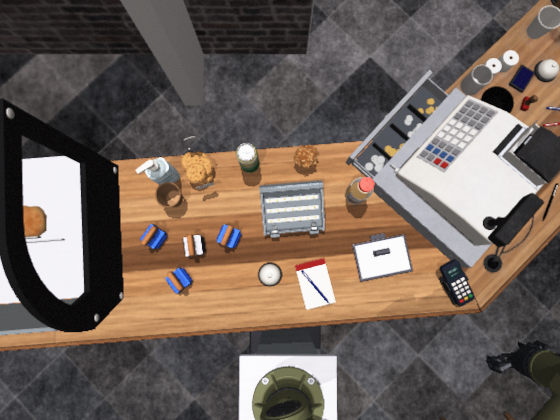

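View pics/side0.png

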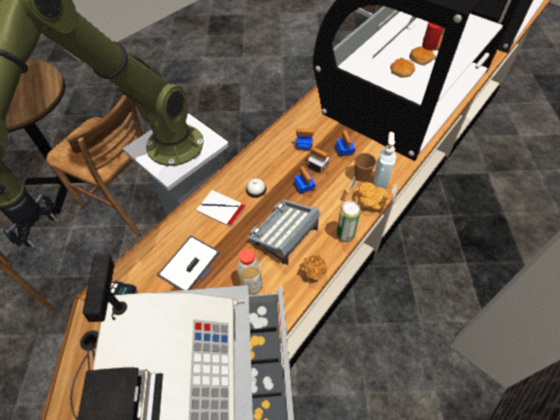

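The top view shows these things that could be the roller: the steel and wood one at (193,245), and blue ones at (153,236), (228,237) and (178,280). I choose (193,245). The panel is at (382,258) with its lip at (377,236), and the housing is at (293,208) with its catches at (274,232) and (316,232). The side view agrees, with the roller at (318,160).

```bash
python3 - <<'E'
import cv2,numpy as np
im=cv2.imread("pics/top0.png")
z=lambda x,y,w,h:cv2.resize(im[y:y+h,x:x+w],None,fx=5,fy=5,interpolation=cv2.INTER_CUBIC)
a=np.hstack([z(255,175,80,70),z(345,225,75,70)]);b=z(170,225,50,40);
c=np.zeros((a.shape[0]+b.shape[0],a.shape[1],3),np.uint8);c[:350]=a;c[350:,:250]=b
cv2.imwrite("pics/crop1.png",c)
E
```

```text
(no output)
```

View pics/crop1.png

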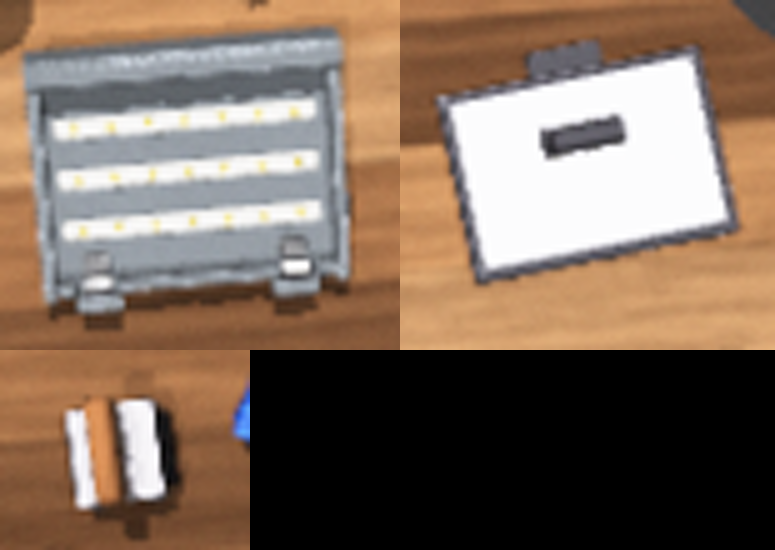

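```bash
cat > h.py <<'E'
from rig import r
import cv2,numpy as np
from scipy.spatial.transform import Rotation as R
def tool(s=None):
    s=s or r.sense();q=np.array(s["tcp_rot"]);T=np.eye(4)
    T[:3,:3]=R.from_quat(q[[1,2,3,0]]).as_matrix();T[:3,3]=s["tool_pos"];return T
def camT(n,T=None):  # camera->world
    c=r.get_calibration(n)
    return np.array(c["K"]),(np.linalg.inv(c["extrinsics"]) if n!="wrist" else (tool() if T is None else T)@np.array(c["hand_eye"]))
def ray(n,uv,T=None):
    K,C=camT(n,T);uv=np.atleast_2d(uv).astype(float)
    d=np.c_[uv,np.ones(len(uv))]@np.linalg.inv(K).T@C[:3,:3].T
    return C[:3,3],d
def onz(n,uv,z,T=None):
    o,d=ray(n,uv,T);return o+d*((z-o[2])/d[:,2])[:,None]
def proj(n,P,T=None):
    K,C=camT(n,T);p=(np.atleast_2d(P)-C[:3,3])@C[:3,:3]@K.T;return p[:,:2]/p[:,2:]
def meet(n1,a,n2,b,T2=None):
    o1,d1=ray(n1,a);o2,d2=ray(n2,b,T2);d1,d2=d1[0],d2[0]
    t=np.linalg.lstsq(np.c_[d1,-d2],o2-o1,rcond=None)[0]
    return (o1+d1*t[0]+o2+d2*t[1])/2,np.linalg.norm(o1+d1*t[0]-o2-d2*t[1])
def inc(pos,Rm,T=None):   # shift (60cm units) and turn (360deg units) from measured pose
    T=tool() if T is None else T
    d=T[:3,:3].T@(np.array(pos)-T[:3,3])/0.6
    w=R.from_matrix(T[:3,:3].T@Rm).as_rotvec()/(2*np.pi)
    return np.round(np.r_[d,w],4)
def down(yaw_y):  # tool z down, tool y at angle yaw_y in world
    y=np.array([np.cos(yaw_y),np.sin(yaw_y),0]);z=np.array([0,0,-1.]);return np.c_[np.cross(y,z),y,z]
E
python3 - <<'E'
from h import *
im=cv2.imread("pics/top0.png")
m=cv2.inRange(im,(225,225,225),(255,255,255));m[:, :345]=0;m[:,415:]=0;m[:225]=0;m[290:]=0
c=max(cv2.findContours(m,0,2)[0],key=cv2.contourArea)
b=cv2.boxPoints(cv2.minAreaRect(c));P=onz("top",b,.008);print("panel",P.round(4),P.mean(0))
for i in range(4):e=P[(i+1)%4]-P[i];print(np.linalg.norm(e),np.degrees(np.arctan2(e[1],e[0])))
pull=onz("top",[345+182/5,225+127/5],.030);print("pull",pull)
print("lip",onz("top",[345+164/5,225+43/5],.004))
L=onz("top",[255+97/5,175+282/5],.042);Q=onz("top",[255+295/5,175+265/5],.042);print("catch",L,Q,np.linalg.norm(L-Q))
print("ledge ends",onz("top",[[255+28/5,175+88/5],[255+342/5,175+65/5]],.1))
print("grip",onz("top",[[170+102/5,225+99/5],[170+95/5,225+50/5],[170+108/5,225+150/5]],.085))
for n,p in dict(juice=(362,190),bell=(269,274)).items():print(n,onz("top",p,.1))
E
```

```text
panel [[ 0.51   -0.2259  0.008 ]
 [ 0.5426 -0.3882  0.008 ]
 [ 0.4344 -0.407   0.008 ]
 [ 0.4023 -0.2458  0.008 ]] [ 0.47234096 -0.31672159  0.008     ]
0.1655009257773795 -78.6559384618006
0.10979364160557588 -170.1595574916806
0.1642885246141559 101.26993351339698
0.10955598888820343 10.471455585726508
pull [[ 0.49377331 -0.30896717  0.03      ]]
lip [[ 0.55063152 -0.3041688   0.004     ]]
catch [[0.55511944 0.04319439 0.042     ]] [[ 0.56647915 -0.08670116  0.042     ]] 0.1303913249026094
ledge ends [[ 0.67462293  0.08653633  0.1       ]
 [ 0.68962974 -0.11275907  0.1       ]]
grip [[0.50944769 0.30885745 0.085     ]
 [0.54053239 0.3139799  0.085     ]
 [0.47723884 0.30436372 0.085     ]]
juice [[ 0.68336535 -0.23514054  0.1       ]]
bell [[0.41854348 0.05889798 0.1       ]]
```

```bash
python3 - <<'E'
from h import *
print(inc([.491,-.312,.15],down(np.radians(10.8))), inc([.491,-.312,.15],tool()[:3,:3]))
E
```

```text
[ 5.868e-01 -2.690e-01  9.310e-02 -2.000e-04 -1.000e-04 -2.235e-01] [ 0.5868 -0.269   0.0931  0.      0.      0.    ]
```

Call:
carry_out:
  increments: "0.587 -0.269 0.093 0 0 -0.2235 0; 0.587 -0.269 0.093 0 0 -0.2235 0; 0.587 -0.269 0.093 0 0 -0.2235 0; 0.587 -0.269 0.093 0 0 -0.2235 0; 0.587 -0.269 0.093 0 0 -0.2235 0; 0.587 -0.269 0.093 0 0 -0.2235 0; 0.587 -0.269 0.093 0 0 -0.2235 0; 0.587 -0.269 0.093 0 0 -0.2235 0; 0.587 -0.269 0.093 0 0 -0.2235 0; 0.587 -0.269 0.093 0 0 -0.2235 0; 0.587 -0.269 0.093 0 0 -0.2235 0; 0.587 -0.269 0.093 0 0 -0.2235 0; 0.587 -0.269 0.093 0 0 -0.2235 0; 0.587 -0.269 0.093 0 0 -0.2235 0; 0.587 -0.269 0.093 0 0 -0.2235 0"
  squeeze: 60

```text
time_s: 1.4
tool_pos: [0.4905, -0.3135, 0.1505]
tcp_rot: [-0.0, 0.639, 0.769, -0.0]
wrist_force: [-0.5, -0.1, 0.1]
opening: 0.0854
grip_force: 0.0
```

```bash
python3 - <<'E'
from h import *
T=tool();np.save("T1.npy",T);im=r.snapshot("wrist")[:,:,::-1];cv2.imwrite("pics/w1.png",im);print(T.round(4),r.sense()["joint_pos"])
m=cv2.inRange(im,(215,215,215),(255,255,255))
c=max(cv2.findContours(m,0,2)[0],key=cv2.contourArea)
b=cv2.boxPoints(cv2.minAreaRect(c));print(b);P=onz("wrist",b,.008,T);print("panel",P.round(4),P.mean(0))
for i in range(4):e=P[(i+1)%4]-P[i];print(np.linalg.norm(e),np.degrees(np.arctan2(e[1],e[0])))
E
```

```text
[[-1.822e-01  9.833e-01 -4.000e-04  4.905e-01]
 [ 9.833e-01  1.822e-01 -4.000e-04 -3.135e-01]
 [-4.000e-04 -5.000e-04 -1.000e+00  1.505e-01]
 [ 0.000e+00  0.000e+00  0.000e+00  1.000e+00]] [ 0.92480507  0.54269716 -0.63241641  1.69491378  0.36585543  1.02480421
  0.3521657 ]
[[200. 107.]
 [315. 107.]
 [315. 265.]
 [200. 265.]]
panel [[ 0.4022 -0.2456  0.008 ]
 [ 0.5077 -0.2261  0.008 ]
 [ 0.5422 -0.3836  0.008 ]
 [ 0.4207 -0.4062  0.008 ]] [ 0.46820832 -0.31538177  0.008     ]
0.1072906187440859 10.513710943979495
0.16127994722118136 -77.66909244661963
0.1235326443177437 -169.47254752579838
0.16161201675201178 96.56551486571814
```

View pics/w1.png

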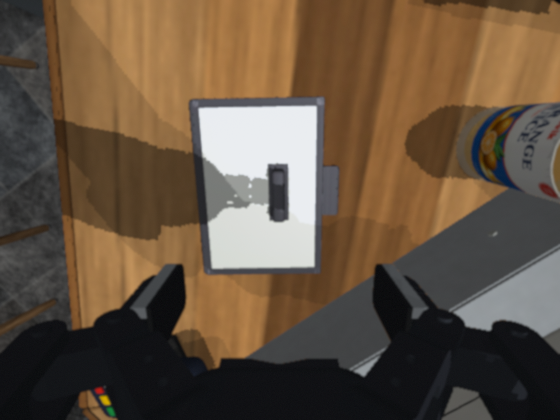

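The wrist view shows the panel upright, with outer corners at about (191,101), (324,97), (321,273) and (206,273). The finger pull is at (278,192) and the lip at (330,190).

```bash
python3 - <<'E'
from h import *
T=np.load("T1.npy")
P=onz("wrist",[(191,101),(324,97),(321,273),(206,273)],.008,T);print(P.round(4),P.mean(0))
for i in range(4):e=P[(i+1)%4]-P[i];print(np.linalg.norm(e),np.degrees(np.arctan2(e[1],e[0])))
a=np.radians(10.8);R2=np.array([np.cos(a),np.sin(a)])
c=P.mean(0)[:2]+R2*.0015;print("origin",c,"pull pred",c+.018*R2)   # rim spans x -65..62
print("pull seen",onz("wrist",[(278,192),(278,168),(279,219)],.03,T))
pl=np.r_[c+.018*R2,.03];print(proj("wrist",pl,T))
im=cv2.imread("pics/w1.png",0)[150:240,255:300];m=(im<60).astype(np.uint8)
k=max(cv2.findContours(m,0,2)[0],key=cv2.contourArea);print(cv2.minAreaRect(k))
E
```

```text
[[ 0.3934 -0.2419  0.008 ]
 [ 0.514  -0.216   0.008 ]
 [ 0.5506 -0.3917  0.008 ]
 [ 0.4282 -0.4144  0.008 ]] [ 0.47154983 -0.31599724  0.008     ]
0.12337849091968 12.137785405641099
0.1794966604192334 -78.25364628841662
0.1244844286638859 -169.47174024332102
0.17601078245832072 101.39456200062085
origin [ 0.47302326 -0.31571617] pull pred [ 0.49070444 -0.31234331]
pull seen [[ 0.4876992  -0.30726692  0.03      ]
 [ 0.48362607 -0.28523565  0.03      ]
 [ 0.49343585 -0.33303742  0.03      ]]
[[280.16721144 197.77935284]]
((22.0, 43.0), (50.0, 14.0), 90.0)
```

Call:
carry_out:
  increments: "0.0025 0 0.07 0 0 -0.0017 0.4; 0.0025 0 0.13 0 0 -0.0017 0.5; 0.0025 0 0.18 0 0 -0.0017 0.5; 0.0025 0 0.215 0 0 -0.0017 0.5; 0.0025 0 0.232 0 0 -0.0017 0.5; 0.0025 0 0.232 0 0 -0.0017 0.5; 0.0025 0 0.232 0 0 -0.0017 1; 0.0025 0 0.232 0 0 -0.0017 1; 0.0025 0 0.232 0 0 -0.0017 1; 0.0025 0 0.232 0 0 -0.0017 1; 0.0025 0 0.232 0 0 -0.0017 1; 0.0025 0 0.232 0 0 -0.0017 1; 0.0025 0 0.232 0 0 -0.0017 1"
  squeeze: 80

```text
time_s: 2.53
tool_pos: [0.4911, -0.311, 0.0116]
tcp_rot: [0.0, 0.633, 0.774, 0.0]
wrist_force: [-0.8, 0.0, -0.4]
opening: -0.0001
grip_force: 0.0
```

```bash
python3 - <<'E'
from h import *
print(tool().round(4))
a=r.snapshot("wrist")[:,:,::-1];b=r.snapshot("top")[:,:,::-1]
cv2.imwrite("pics/top2.png",b)
cv2.imwrite("pics/w2.png",np.hstack([a[:,80:480],cv2.resize(b[200:305,320:420],(400,420),interpolation=2)]))
E
```

```text
[[-1.975e-01  9.803e-01  4.000e-04  4.911e-01]
 [ 9.803e-01  1.975e-01 -3.000e-04 -3.110e-01]
 [-4.000e-04  3.000e-04 -1.000e+00  1.160e-02]
 [ 0.000e+00  0.000e+00  0.000e+00  1.000e+00]]
```

View pics/w2.png

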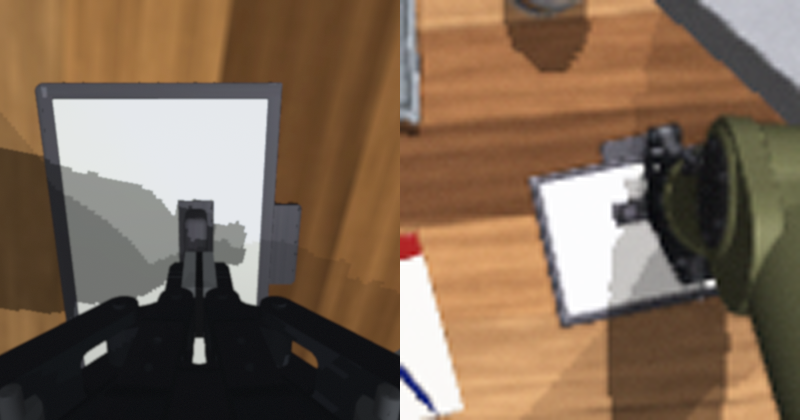

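```bash
python3 - <<'E'
from h import *
T=tool();print(r.sense()["opening"],r.sense()["grip_force"])
a=np.radians(11.1);x=np.array([np.cos(a),np.sin(a),0]);y=np.array([-x[1],x[0],0]);p=np.array([.4908,-.3123,0])
for z in (.008,.03):
    q=[p+sx*.006*x+sy*.025*y+[0,0,z] for sx in(-1,1) for sy in (1,-1)]
    print(z,(proj("wrist",q,T)-[80,0]).round().tolist())
im=cv2.imread("pics/w2.png")[180:310,130:260];cv2.imwrite("pics/c3.png",cv2.resize(im,None,fx=4.5,fy=4.5,interpolation=2))
E
```

```text
6.595600070645088e-05 0.0
0.008 [[189.0, 207.0], [189.0, 287.0], [210.0, 208.0], [209.0, 287.0]]
0.03 [[188.0, 219.0], [188.0, 308.0], [212.0, 219.0], [210.0, 308.0]]
```

View pics/c3.png

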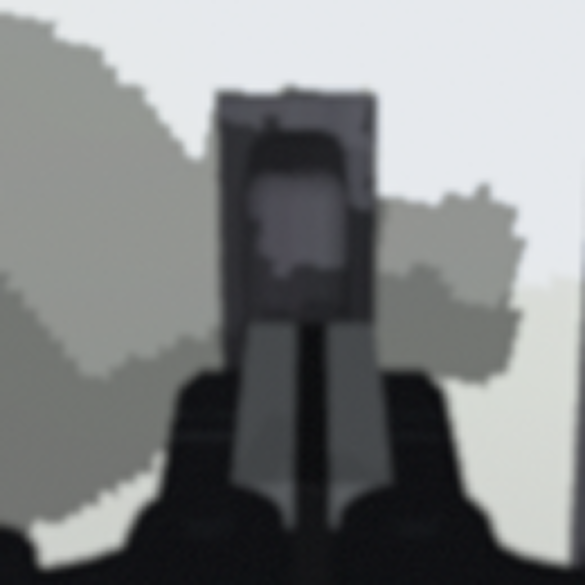

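The pads (crop rows 320–500) have closed over the rib's near part with nothing between them. I'll check the real tool height against the panel with a PnP.

```bash
python3 - <<'E'
from h import *
c=r.get_calibration("wrist");K=np.array(c["K"]);HE=np.array(c["hand_eye"])
def pnp(o,i):
    ok,rv,tv=cv2.solvePnP(np.array(o,float),np.array(i,float),K,None,flags=cv2.SOLVEPNP_SQPNP)
    ok,rv,tv=cv2.solvePnP(np.array(o,float),np.array(i,float),K,None,rv,tv,True)
    e=cv2.projectPoints(np.array(o,float),rv,tv,K,None)[0][:,0]-np.array(i)
    M=np.eye(4);M[:3,:3]=cv2.Rodrigues(rv)[0];M[:3,3]=tv[:,0]
    t=np.linalg.inv(HE@M)  # tool in panel
    print(t.round(4),np.abs(e).max(0));return t
pnp([(-.065,.09,.008),(.062,.09,.008),(.062,-.09,.008),(-.065,-.09,.008),(.079,.025,.0045),(.079,-.025,.0045)],[(191,101),(324,97),(321,273),(206,273),(338,166),(338,215)])
pnp([(-.065,.09,.008),(.062,.09,.008),(.079,.025,.0045),(.079,-.025,.0045),(.062,.025,.008)],[(117,84),(361,84),(379,205),(376,284),(354,205)])
E
```

```text
[[ 0.0226  0.9984 -0.0521  0.0266]
 [ 0.9994 -0.0213  0.0265 -0.0046]
 [ 0.0253 -0.0527 -0.9983  0.1555]
 [ 0.      0.      0.      1.    ]] [1.2421409  0.65393993]
[[ 0.0517  0.6409  0.7659  0.0239]
 [ 0.994  -0.1069  0.0225  0.0091]
 [ 0.0963  0.7601 -0.6426 -0.0268]
 [ 0.      0.      0.      1.    ]] [11.46441922  8.25001151]
```

Call:
carry_out:
  increments: "0 0 0 0 0 0 1; 0 0 0 0 0 0 1; 0 0 -0.03 0 0 0 1; 0 0 -0.05 0 0 0 1; 0 0 -0.05 0 0 0 1"

```text
time_s: 3.05
tool_pos: [0.4927, -0.3114, 0.0437]
tcp_rot: [0.002, 0.633, 0.774, 0.0]
wrist_force: [0.7, 0.2, 1.0]
opening: 0.0
grip_force: 0.0
```

```bash
python3 - <<'E'
from h import *
s=r.sense();print(s["opening"],s["grip_force"],s["wrist_force"],s["tool_pos"])
a=r.snapshot("wrist")[:,:,::-1];b=r.snapshot("side")[:,:,::-1];cv2.imwrite("pics/side4.png",b);cv2.imwrite("pics/w4.png",a)
o=np.hstack([a[150:310,200:360],b[210:330,130:250]][:1]+[cv2.resize(b[220:300,150:230],(160,160),interpolation=2)])
cv2.imwrite("pics/c4.png",cv2.resize(o,None,fx=2.4,fy=2.4,interpolation=2))
E
```

```text
2.3711672600103245e-05 0.0 [0.67665427 0.20971149 1.02998929] [ 0.49267079 -0.31137714  0.04369943]
```

View pics/c4.png

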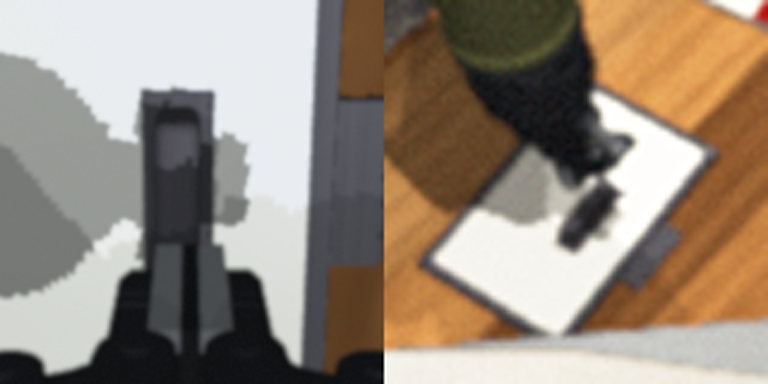

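```bash
python3 - <<'E'
from h import *
T=tool();P=lambda *v:(T@[*v,1])[:3]
for n in [(0,0,0),(.011,0,0),(-.011,0,0),(0,0,-.019),(0,0,-.03),(.011,0,-.03)]:
    s=proj("side",P(*n))[0];w=proj("wrist",P(*n),T)[0]
    print(n,s.round(1),"crop",(384+(s[0]-150)*4.8).round(),((s[1]-220)*4.8).round(),"w",w.round(1),((w-[200,150])*2.4).round())
a=np.radians(11.1);x=np.array([np.cos(a),np.sin(a),0]);y=np.array([-x[1],x[0],0]);p=np.array([.4908,-.3123,0])
for z in (.008,.03):
  for sy in (1,-1):
    s=proj("side",p+sy*.025*y+[0,0,z])[0];print(z,sy,(384+(s[0]-150)*4.8).round(),((s[1]-220)*4.8).round())
E
```

```text
(0, 0, 0) [191.2 259.7] crop 582.0 191.0 w [280.2 248.9] [193. 237.]
(0.011, 0, 0) [193.3 257.2] crop 592.0 178.0 w [280.2 230.8] [193. 194.]
(-0.011, 0, 0) [189.  262.3] crop 571.0 203.0 w [280.2 266.5] [192. 279.]
(0, 0, -0.019) [190.  256.9] crop 576.0 177.0 w [280.4 263.3] [193. 272.]
(0, 0, -0.03) [189.4 255.3] crop 573.0 169.0 w [280.5 273.1] [193. 296.]
(0.011, 0, -0.03) [191.5 252.7] crop 583.0 157.0 w [280.5 252. ] [193. 245.]
0.008 1 612.0 187.0
0.008 -1 566.0 242.0
0.03 1 606.0 172.0
0.03 -1 560.0 227.0
```

Call:
carry_out:
  increments: "0 0 0.03 0 0 0 1; 0 0 0.05 0 0 0 1; 0 0 0.053 0 0 0 1; 0 0 0.056 0 0 0 1; 0 0 0.056 0 0 0 1; 0 0 0.056 0 0 0 1"

```text
time_s: 3.65
tool_pos: [0.4912, -0.3108, 0.0078]
tcp_rot: [0.0, 0.633, 0.774, 0.0]
wrist_force: [0.5, 0.5, -0.1]
opening: 0.0004
grip_force: 0.0
```

Call:
carry_out:
  increments: "0 0 0.003 0 0 0 1; 0 0 0.003 0 0 0 1; 0 0 0.003 0 0 0 1"

```text
time_s: 3.9
tool_pos: [0.4911, -0.311, 0.0061]
tcp_rot: [0.0, 0.633, 0.774, 0.0]
wrist_force: [-0.8, -0.2, 0.4]
opening: -0.0001
grip_force: 0.0
```

Call:
carry_out:
  increments: "0 0 0.003 0 0 0 1; 0 0 0.006 0 0 0 1; 0 0 0.006 0 0 0 1; 0 0 0.006 0 0 0 1"

```text
time_s: 4.23
tool_pos: [0.4913, -0.3112, 0.005]
tcp_rot: [0.001, 0.633, 0.774, -0.001]
wrist_force: [-6.0, 2.3, 25.4]
opening: -0.0003
grip_force: 12.8
```

Call:
carry_out:
  increments: "0 0 0.003 0 0 0 1; 0 0 0.005 0 0 0 1; 0 0 0.005 0 0 0 1; 0 0 0.005 0 0 0 1"

```text
time_s: 4.57
tool_pos: [0.4915, -0.3112, 0.0048]
tcp_rot: [0.002, 0.633, 0.774, -0.001]
wrist_force: [-14.1, 5.1, 53.8]
opening: 0.0002
grip_force: 26.7
```

Contact came at TCP z 0.005, so the closed tips are probably on the rib's top, about 25 mm short of the stated TCP. I'll back off, open, and probe lower.

Call:
carry_out:
  increments: "0 0 -0.04 0 0 0 1; 0 0 -0.04 0 0 0 0.5; 0 0 -0.04 0 0 0 0.5; 0 0 -0.04 0 0 0 0.5; 0 0 -0.04 0 0 0 0.5; 0 0 -0.01 0 0 0 0.5; 0 0 0 0 0 0 0.5; 0 0 0.003 0 0 0 0.5; 0 0 0.003 0 0 0 0.5; 0 0 0.003 0 0 0 0.5"

```text
time_s: 5.4
tool_pos: [0.491, -0.3107, -0.0026]
tcp_rot: [-0.0, 0.633, 0.774, 0.0]
wrist_force: [-0.2, -0.4, -0.7]
opening: 0.0425
grip_force: 0.0
```

Call:
carry_out:
  increments: "0 0 0.003 0 0 0 0.5; 0 0 0.006 0 0 0 0.5; 0 0 0.006 0 0 0 0.5; 0 0 0.006 0 0 0 0.5"

```text
time_s: 5.73
tool_pos: [0.491, -0.311, -0.006]
tcp_rot: [0.0, 0.633, 0.774, -0.0]
wrist_force: [0.8, -0.6, -1.0]
opening: 0.0424
grip_force: 0.0
```

Call:
carry_out:
  increments: "0 0 0.006 0 0 0 0.5; 0 0 0.011 0 0 0 0.5; 0 0 0.011 0 0 0 0.5; 0 0 0.011 0 0 0 1; 0 0 0.011 0 0 0 1; 0 0 0.011 0 0 0 1; 0 0 0.011 0 0 0 1; 0 0 0.011 0 0 0 1; 0 0 0.011 0 0 0 1"
  squeeze: 80

```text
time_s: 6.48
tool_pos: [0.4908, -0.3109, -0.0125]
tcp_rot: [-0.0, 0.633, 0.774, -0.0]
wrist_force: [-2.5, 1.4, 5.5]
opening: 0.0097
grip_force: 79.7
```

Call:
carry_out:
  increments: "0 0 0 0 0 0 0.5; 0 0 0 0 0 0 0.5; 0 0 0 0 0 0 0.5; 0 0 -0.06 0 0 0 0.5; 0 0 -0.12 0 0 0 0.5; 0 0 -0.18 0 0 0 0.5; 0.05 0.03 -0.25 0 0 0 0.5; 0.388 0.2655 -0.35 0 0 0 0.5; 0.388 0.2655 -0.35 0 0 0 0.5; 0.388 0.2655 -0.35 0 0 0 0.5; 0.388 0.2655 -0.35 0 0 0 0.5; 0.388 0.2655 -0.35 0 0 0 0.5; 0.388 0.2655 -0.35 0 0 0 0.5; 0.388 0.2655 -0.35 0 0 0 0.5; 0.388 0.2655 -0.35 0 0 0 0.5; 0.388 0.2655 -0.35 0 0 0 0.5; 0.388 0.2655 -0.35 0 0 0 0.5; 0.388 0.2655 -0.35 0 0 0 0.5"

```text
time_s: 7.98
tool_pos: [0.6005, -0.0534, 0.1966]
tcp_rot: [-0.0, 0.634, 0.773, -0.001]
wrist_force: [-0.1, -0.3, 1.0]
opening: 0.0424
grip_force: 0.0
```

```bash
python3 - <<'E'
from h import *
T=tool();np.save("T5.npy",T);a=r.snapshot("wrist")[:,:,::-1];cv2.imwrite("pics/w5.png",a);print(T.round(4),r.sense()["joint_pos"].round(2))
cv2.imwrite("pics/w5b.png",cv2.resize(a[20:320,120:520],(800,600),interpolation=2))
E
```

```text
[[-1.951e-01  9.808e-01 -1.400e-03  6.005e-01]
 [ 9.808e-01  1.951e-01 -1.000e-03 -5.340e-02]
 [-7.000e-04 -1.500e-03 -1.000e+00  1.966e-01]
 [ 0.000e+00  0.000e+00  0.000e+00  1.000e+00]] [ 0.45  0.53 -0.65  1.57  0.34  1.15 -0.08]
```

View pics/w5b.png

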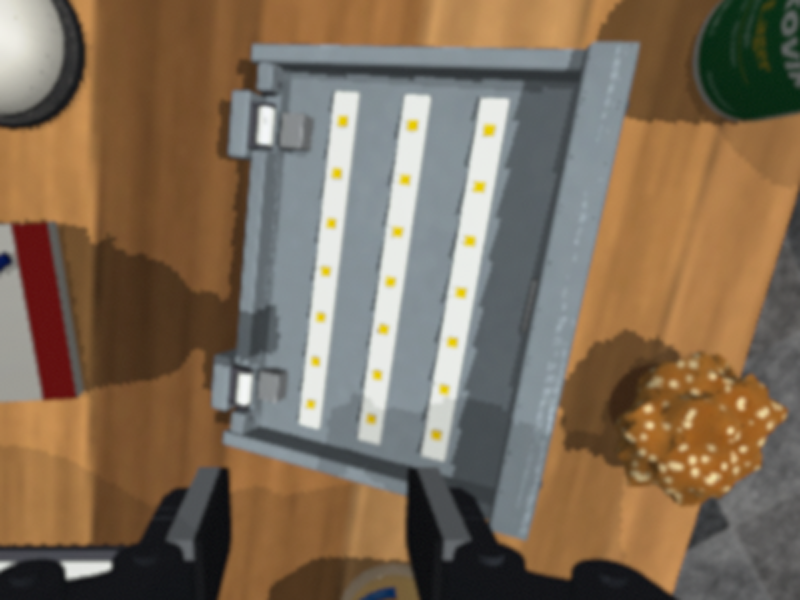

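The close view shows the housing with its wheels at about (266,127) and (245,389) in the crop. The ledge nose ends at (588,42) and (492,530), and the left wall's inner top edge lies near row 70.

```bash
cat > hs.py <<'E'
from h import *
def Rh(yaw):return R.from_euler("ZY",[yaw,-np.radians(24)]).as_matrix()
E
python3 - <<'E'
from hs import *
from scipy.optimize import least_squares
T=np.load("T5.npy")
obj=np.array([(-66,65,12.5),(-66,-65,12.5),(70,101,15.5),(70,-101,15.5),(-51,65,0),(-51,-65,0)])/1e3
px=np.array([(266,127),(245,389),(588,43),(493,528),(308,131),(284,385)])/2+[120,20]
def f(p,z=.06):return proj("wrist",obj@Rh(p[2]).T+[p[0],p[1],z],T)-px
s=least_squares(lambda p:f(p).ravel(),[.6245,-.0165,.08]);print(s.x,np.degrees(s.x[2]));print((f(s.x)*1).round(1))
s4=least_squares(lambda p:f(p,p[3]).ravel(),[.6245,-.0165,.08,.06]);print(s4.x)
P=lambda v:((proj("wrist",np.array(v)/1e3@Rh(s.x[2]).T+[s.x[0],s.x[1],.06],T)-[120,20])*2).round()
print("wall tops L in/out",P([(0,93,8),(0,101,8),(40,93,8)]),"R",P([(0,-93,8),(0,-101,8)]))
# green-side check with top camera
im=cv2.imread("pics/top0.png")
for n,v in [("wl",(-66,65,12.5)),("wr",(-66,-65,12.5)),("nl",(70,101,15.5)),("nr",(70,-101,15.5))]:
    q=proj("top",np.array(v)/1e3@Rh(s.x[2]).T+[s.x[0],s.x[1],.06])[0];print(n,((q-[255,175])*5).round())
np.save("H.npy",s.x)
# panel y offset from w2
T2=np.array([[-.1975,.9803,.0004,.4911],[.9803,.1975,-.0003,-.311],[-.0004,.0003,-1,.0116],[0,0,0,1]])
E_=onz("wrist",[(117,84),(361,84)],.008,T2);d=(E_-T2[:3,3])@T2[:3,:3];print("far edge in tool",d)
E
```

```text
[ 0.62629109 -0.01438903  0.09140472] 5.23710457966802
[[ 0.1 -0.5]
 [ 0.4 -0.1]
 [ 1.3 -0.4]
 [-0.3 -0.9]
 [-1.   0.3]
 [-1.1  2.3]]
[ 0.62641133 -0.01438907  0.09143603  0.05898121]
wall tops L in/out [[412.  66.]
 [415.  46.]
 [508.  68.]] R [[359. 466.]
 [357. 481.]]
wl [ 95. 282.]
wr [293. 264.]
nl [20. 88.]
nr [338.  59.]
far edge in tool [[ 0.08844721 -0.08278044  0.00353945]
 [ 0.08848136  0.04080071  0.00358057]]
```

Call:
carry_out:
  increments: "-0.388 -0.2655 0.1 0 0 0 0.5; -0.388 -0.2655 0.1 0 0 0 0.5; -0.388 -0.2655 0.1 0 0 0 0.5; -0.388 -0.2655 0.1 0 0 0 0.5; -0.388 -0.2655 0.1 0 0 0 0.5; -0.388 -0.2655 0.1 0 0 0 0.5; -0.388 -0.2655 0.1 0 0 0 0.5; -0.388 -0.2655 0.16 0 0 0 0.5; -0.388 -0.2655 0.22 0 0 0 0.5; -0.388 -0.2655 0.28 0 0 0 0.5; -0.388 -0.2655 0.32 0 0 0 0.5; -0.388 -0.2655 0.345 0 0 0 0.5; -0.388 -0.2655 0.349 0 0 0 0.5; -0.388 -0.2655 0.349 0 0 0 1; -0.388 -0.2655 0.349 0 0 0 1; -0.388 -0.2655 0.349 0 0 0 1; -0.388 -0.2655 0.349 0 0 0 1; -0.388 -0.2655 0.349 0 0 0 1; -0.388 -0.2655 0.349 0 0 0 1"
  squeeze: 100

```text
time_s: 9.62
tool_pos: [0.4917, -0.3117, -0.0105]
tcp_rot: [0.001, 0.634, 0.774, -0.0]
wrist_force: [-2.0, -1.1, 7.1]
opening: 0.0094
grip_force: 99.7
```

```bash
cat >> hs.py <<'E'
H=np.load("H.npy") if __import__("os").path.exists("H.npy") else None
S=np.array([[0,1,0],[1,0,0],[0,0,-1.]])
def panelpose(th,xt,zt,y=0,tcp=(.018,0,-.0105)):
    Ra=Rh(H[2]);Rp=Ra@R.from_euler("y",np.radians(th)).as_matrix()
    o=np.array([H[0],H[1],.06])+Ra@[xt/1e3,y/1e3,zt/1e3]-Rp@[.079,0,0]
    return o+Rp@tcp,Rp@S
E
python3 - <<'E'
from hs import *
for n,a in dict(Ap=(14,50,50),A=(14,60.5,7.1),B=(14,77,3),C=(7,78,2)).items():
    p,Q=panelpose(*a);print(n,p.round(4),inc(p,Q))
E
```

```text
Ap [ 0.5935 -0.0174  0.1051] [ 0.4469  0.2634 -0.1933 -0.0275 -0.0012  0.017 ]
A [ 0.6204 -0.0149  0.0702] [ 0.4422  0.3081 -0.135  -0.0275 -0.0012  0.017 ]
B [ 0.6371 -0.0134  0.0731] [ 0.4392  0.3359 -0.1399 -0.0275 -0.0012  0.017 ]
C [ 0.6414 -0.013   0.0657] [ 0.4385  0.343  -0.1275 -0.0469 -0.0022  0.017 ]
```

Call:
carry_out:
  increments: "0 0 -0.06 0 0 0 1; 0 0 -0.12 0 0 0 1; 0 0 -0.18 0 0 0 1; 0.05 0.03 -0.22 0 0 0 1; 0.11 0.06 -0.22 0 0 0 1; 0.17 0.1 -0.22 0 0 0.01 1; 0.23 0.14 -0.22 -0.01 0 0.017 1; 0.29 0.18 -0.22 -0.02 0 0.017 1; 0.35 0.22 -0.21 -0.0275 -0.001 0.017 1; 0.41 0.25 -0.2 -0.0275 -0.001 0.017 1; 0.447 0.263 -0.193 -0.0275 -0.001 0.017 1; 0.447 0.263 -0.193 -0.0275 -0.001 0.017 1; 0.447 0.263 -0.193 -0.0275 -0.001 0.017 1; 0.447 0.263 -0.193 -0.0275 -0.001 0.017 1; 0.447 0.263 -0.193 -0.0275 -0.001 0.017 1"

```text
time_s: 10.87
tool_pos: [0.5924, -0.0186, 0.1037]
tcp_rot: [0.057, 0.672, 0.735, 0.064]
wrist_force: [0.7, -0.7, -4.1]
opening: 0.0096
grip_force: 98.9
```

```bash
python3 - <<'E'
from hs import *
s=r.sense();print(s["opening"],s["wrist_force"],s["joint_pos"].round(2))
T=tool();np.save("T6.npy",T);a=r.snapshot("wrist")[:,:,::-1];cv2.imwrite("pics/w6.png",a)
for n,a_ in dict(Ap=(14,50,50),A=(14,60.5,7.1),B=(14,77,3),C=(7,78,2)).items():
    p,Q=panelpose(*a_);print(n,p.round(4),inc(p,Q))
cv2.imwrite("pics/w6b.png",cv2.resize(a[0:300,120:520],(800,600),interpolation=2))
E
```

```text
0.00957940339477935 [ 0.69992855 -0.70453368 -4.14186574] [ 0.37  0.52 -0.55  1.9   0.43  0.66 -0.33]
Ap [ 0.5935 -0.0174  0.1051] [ 0.0021  0.0023 -0.0019 -0.0003 -0.0003 -0.0004]
A [ 0.6204 -0.0149  0.0702] [ 0.0021  0.0367  0.0632 -0.0003 -0.0003 -0.0004]
B [ 0.6371 -0.0134  0.0731] [ 0.0021  0.0651  0.0631 -0.0003 -0.0003 -0.0004]
C [ 0.6414 -0.013   0.0657] [ 0.0021  0.07    0.0765 -0.0198 -0.0003 -0.0004]
```

View pics/w6b.png

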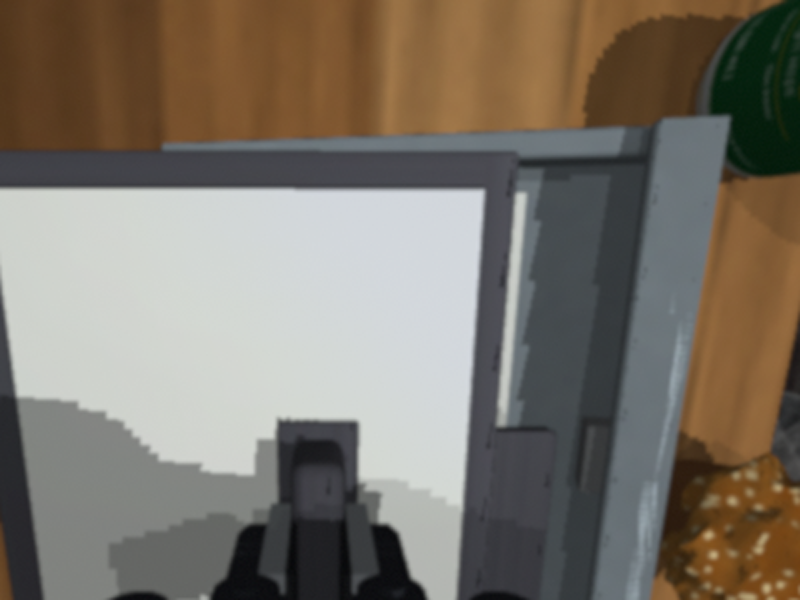

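The panel is held square, with its lip at crop (525,430) heading for the rest under the ledge at (593,450). I'll check the in-hand pose numerically.

```bash
python3 - <<'E'
from hs import *
T=np.load("T6.npy");Rp=T[:3,:3]@S
obj=np.array([(62,90,8),(79,25,4.5),(62,25,4.5)])/1e3
o=T[:3,3]-Rp@[.018,0,-.0105]
print("pred",((proj("wrist",obj@Rp.T+o,T)-[120,0])*2).round())
obj=np.array([(70,101,15.5),(66,12,0),(80,101,17)])/1e3
print("housing pred",((proj("wrist",obj@Rh(H[2]).T+[H[0],H[1],.06],T)-[120,0])*2).round())
E
```

```text
pred [[521. 149.]
 [561. 429.]
 [494. 429.]]
housing pred [[657. 118.]
 [592. 422.]
 [700. 115.]]
```

Call:
carry_out:
  increments: "0.003 0.01 0.015 0 0 0 1; 0.003 0.02 0.035 0 0 0 1; 0.003 0.03 0.053 0 0 0 1; 0.003 0.0365 0.063 0 0 0 1; 0.003 0.0365 0.063 0 0 0 1; 0.003 0.045 0.063 0 0 0 1; 0.003 0.053 0.063 0 0 0 1; 0.003 0.06 0.063 0 0 0 1; 0.003 0.065 0.063 0 0 0 1; 0.003 0.065 0.063 0 0 0 1; 0.003 0.065 0.063 0 0 0 1"

```text
time_s: 11.83
tool_pos: [0.6375, -0.0108, 0.0735]
tcp_rot: [0.057, 0.671, 0.736, 0.065]
wrist_force: [0.6, 0.9, -1.6]
opening: 0.0091
grip_force: 98.9
```

```bash
python3 - <<'E'
from hs import *
for n,a_ in dict(B=(14,77,3),B2=(14,78.5,3),C=(7,79,2),D=(5,79,.5),E=(4,79,0)).items():
    p,Q=panelpose(*a_);print(n,p.round(4),inc(p,Q))
E
```

```text
B [ 0.6371 -0.0134  0.0731] [-0.0043 -0.0012  0.0004 -0.0002 -0.0005  0.    ]
B2 [ 0.6385 -0.0133  0.0737] [-0.0043  0.0013 -0.0002 -0.0002 -0.0005  0.    ]
C [ 0.6423 -0.0129  0.0661] [-0.0043  0.0054  0.0134 -0.0196 -0.0005 -0.    ]
D [ 0.6439 -0.0128  0.0628] [-0.0044  0.0071  0.0193 -0.0252 -0.0005 -0.    ]
E [ 0.6447 -0.0127  0.0614] [-0.0044  0.0079  0.0218 -0.0279 -0.0005 -0.    ]
```

Call:
carry_out:
  increments: "-0.003 0.001 0.001 -0.003 0 0 1; -0.003 0.002 0.004 -0.007 0 0 1; -0.003 0.003 0.007 -0.011 0 0 1; -0.003 0.004 0.01 -0.015 0 0 1; -0.003 0.0055 0.0134 -0.0195 0 0 1; -0.003 0.0055 0.0134 -0.0195 0 0 1; -0.003 0.0055 0.0134 -0.0195 0 0 1; -0.003 0.0055 0.0134 -0.0195 0 0 1"

```text
time_s: 12.5
tool_pos: [0.6415, -0.0123, 0.0658]
tcp_rot: [0.098, 0.667, 0.731, 0.109]
wrist_force: [-3.7, 0.1, -2.1]
opening: 0.0091
grip_force: 99.1
```

```bash
python3 - <<'E'
from hs import *
for n,a_ in dict(C=(7,79,2),D=(5,79,.5),E=(4,79,0)).items():
    p,Q=panelpose(*a_);print(n,p.round(4),inc(p,Q))
E
```

```text
C [ 0.6423 -0.0129  0.0661] [-0.0012  0.0013 -0.0001 -0.0005 -0.0004 -0.    ]
D [ 0.6439 -0.0128  0.0628] [-0.0012  0.0023  0.0059 -0.006  -0.0004 -0.    ]
E [ 0.6447 -0.0127  0.0614] [-0.0012  0.0028  0.0085 -0.0088 -0.0004 -0.    ]
```

Call:
carry_out:
  increments: "0 0 0.002 -0.002 0 0 1; 0 0 0.004 -0.004 0 0 1; 0 0 0.006 -0.006 0 0 1; 0 0 0.006 -0.006 0 0 1; 0 0 0.006 -0.006 0 0 1; 0 0 0.006 -0.006 0 0 1"

```text
time_s: 13.0
tool_pos: [0.6432, -0.012, 0.0625]
tcp_rot: [0.11, 0.665, 0.729, 0.123]
wrist_force: [-1.5, 0.4, -2.5]
opening: 0.0096
grip_force: 98.9
```

Call:
carry_out:
  increments: "0 0 0.0013 -0.0014 0 0 1; 0 0 0.0025 -0.0028 0 0 1; 0 0 0.0025 -0.0028 0 0 1; 0 0 0.0025 -0.0028 0 0 1"

```text
time_s: 13.33
tool_pos: [0.644, -0.0119, 0.0615]
tcp_rot: [0.117, 0.664, 0.727, 0.13]
wrist_force: [-3.2, 0.2, 3.7]
opening: 0.0092
grip_force: 99.9
```

Call:
carry_out:
  increments: "0 0 0 0 0 0 0.4; 0 0 0 0 0 0 0.4; 0 0 0 0 0 0 0.4; 0 0 0 0 0 0 0.4; 0 0 -0.02 0 0 0 0.4; 0 0 -0.06 0 0 0 0.4; 0 0 -0.12 0 0 0 0.4; 0 0 -0.18 0 0 0 0.4; 0 0 -0.24 0 0 0 0.4; 0 0 -0.24 0 0 0 0.4; 0 0 -0.24 0 0 0 0.4"

```text
time_s: 14.25
tool_pos: [0.5954, -0.0175, 0.1987]
tcp_rot: [0.119, 0.664, 0.727, 0.131]
wrist_force: [0.0, -0.2, 0.0]
opening: 0.0513
grip_force: 0.0
```

```bash
python3 - <<'E'
from hs import *
T=tool();np.save("T7.npy",T);a=r.snapshot("wrist")[:,:,::-1];cv2.imwrite("pics/w7.png",a);print(T.round(4),r.sense()["wrist_force"])
m=cv2.inRange(a,(200,200,200),(255,255,255));c=max(cv2.findContours(m,0,2)[0],key=cv2.contourArea)
print(cv2.boundingRect(c))
# predicted pixels of rim corners for resting panel (th 4, tip 79) and home
for th in (4,0):
    Rp=Rh(H[2])@R.from_euler("y",np.radians(th)).as_matrix();o=np.array([H[0],H[1],.06])+Rh(H[2])@[.079,0,0]-Rp@[.079,0,0]
    print(th,proj("wrist",np.array([(-65,90,8),(62,90,8),(62,-90,8),(-65,-90,8)])/1e3@Rp.T+o,T).round(1).tolist())
cv2.imwrite("pics/w7b.png",cv2.resize(a[0:300,120:520],(800,600),interpolation=2))
# roller approach
P=np.array([.5094,.3089]);g0=onz("top",[[170+95/5,225+50/5],[170+108/5,225+150/5]],.085);e=g0[0]-g0[1];print("roller x yaw",np.degrees(np.arctan2(e[1],e[0])))
E
```

```text
[[-0.0908  0.9338  0.3462  0.5954]
 [ 0.9959  0.0846  0.0331 -0.0175]
 [ 0.0016  0.3478 -0.9376  0.1987]
 [ 0.      0.      0.      1.    ]] [ 0.14757141 -0.19241311 -0.60980616]
(194, 107, 124, 168)
4 [[183.6, 97.7], [327.7, 97.6], [320.5, 281.3], [198.2, 281.8]]
0 [[186.5, 98.5], [327.0, 97.7], [319.9, 280.8], [200.2, 277.2]]
roller x yaw 8.638869765019132
```

```bash
python3 - <<'E'
from hs import *
print(inc([.505,.305,.18],down(np.radians(98.6))))
E
```

```text
[ 0.5489 -0.104  -0.007   0.0433  0.0454 -0.2565]
```

Call:
carry_out:
  increments: "0.549 -0.104 -0.007 0.0433 0.0454 -0.2565 0.3; 0.549 -0.104 -0.007 0.0433 0.0454 -0.2565 0.3; 0.549 -0.104 -0.007 0.0433 0.0454 -0.2565 0.3; 0.549 -0.104 -0.007 0.0433 0.0454 -0.2565 0.3; 0.549 -0.104 -0.007 0.0433 0.0454 -0.2565 0.3; 0.549 -0.104 -0.007 0.0433 0.0454 -0.2565 0.3; 0.549 -0.104 -0.007 0.0433 0.0454 -0.2565 0.3; 0.549 -0.104 -0.007 0.0433 0.0454 -0.2565 0.3; 0.549 -0.104 -0.007 0.0433 0.0454 -0.2565 0.3; 0.549 -0.104 -0.007 0.0433 0.0454 -0.2565 0.3; 0.549 -0.104 -0.007 0.0433 0.0454 -0.2565 0.3; 0.549 -0.104 -0.007 0.0433 0.0454 -0.2565 0.3; 0.549 -0.104 -0.007 0.0433 0.0454 -0.2565 0.3; 0.549 -0.104 -0.007 0.0433 0.0454 -0.2565 0.3; 0.549 -0.104 -0.007 0.0433 0.0454 -0.2565 0.3; 0.549 -0.104 -0.007 0.0433 0.0454 -0.2565 0.3; 0.549 -0.104 -0.007 0.0433 0.0454 -0.2565 0.3"

```text
time_s: 15.72
tool_pos: [0.5039, 0.3056, 0.1787]
tcp_rot: [-0.001, -0.075, 0.997, 0.0]
wrist_force: [-0.1, -0.8, -0.1]
opening: 0.06
grip_force: 0.0
```

```bash
python3 - <<'E'
from hs import *
T=tool();np.save("T8.npy",T);a=r.snapshot("wrist")[:,:,::-1].copy();cv2.imwrite("pics/w8.png",a);print(T.round(4),r.sense()["joint_pos"].round(2))
cv2.imwrite("pics/w8b.png",a)
print("pred grip",proj("wrist",[.5094,.3089,.085],T))
hsv=cv2.cvtColor(a,cv2.COLOR_BGR2HSV);u,v=proj("wrist",[.5094,.3089,.085],T)[0].astype(int)
print(hsv[v-40:v+41:20,u-50:u+51:10,:].reshape(5,11,3).tolist())
E
```

```text
[[-9.888e-01 -1.494e-01 -2.700e-03  5.039e-01]
 [-1.494e-01  9.888e-01  3.000e-04  3.056e-01]
 [ 2.700e-03  7.000e-04 -1.000e+00  1.787e-01]
 [ 0.000e+00  0.000e+00  0.000e+00  1.000e+00]] [ 0.03  0.65 -1.06  1.63  0.6   1.22  0.56]
pred grip [[281.30647365 213.91263327]]
[[[14, 155, 133], [14, 153, 130], [14, 148, 86], [113, 4, 247], [113, 4, 244], [15, 170, 96], [11, 85, 102], [120, 3, 246], [115, 6, 243], [15, 159, 127], [14, 155, 130]], [[14, 155, 130], [15, 154, 129], [13, 141, 78], [120, 3, 247], [114, 5, 237], [14, 170, 181], [15, 172, 193], [120, 4, 246], [114, 6, 229], [14, 153, 138], [15, 153, 137]], [[15, 157, 161], [14, 155, 158], [14, 150, 104], [130, 3, 248], [120, 4, 241], [14, 170, 202], [14, 172, 200], [120, 3, 247], [120, 8, 202], [14, 155, 158], [15, 155, 164]], [[15, 154, 149], [14, 152, 171], [15, 153, 168], [14, 139, 167], [14, 140, 149], [14, 170, 201], [15, 171, 173], [14, 147, 172], [15, 152, 168], [15, 152, 166], [15, 154, 166]], [[15, 154, 147], [15, 154, 146], [14, 154, 146], [14, 155, 146], [14, 153, 142], [15, 154, 139], [15, 156, 159], [15, 157, 158], [15, 157, 158], [15, 156, 155], [15, 156, 157]]]
```

View pics/w8b.png

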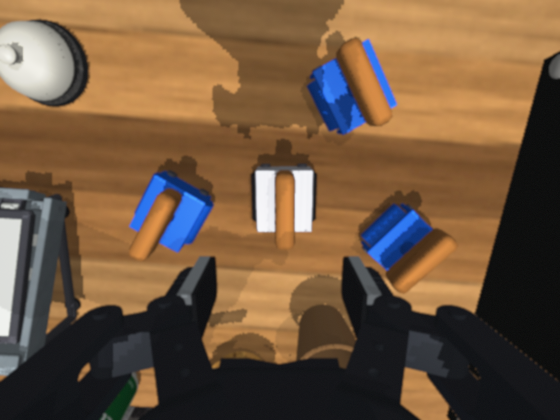

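The chosen roller, steel-white with a wooden grip, is at (285,205), with its grip running from (285,172) to (285,248). The three blue look-alikes are clear of it, at (355,85), (172,212) and (410,248).

```bash
python3 - <<'E'
from hs import *
T=np.load("T8.npy");g=onz("wrist",[(285,173),(285,248),(285,210.5)],.083,T);print(g)
f=onz("wrist",[(284,200)],.045,T);print(f)
e=g[0]-g[1];print(np.degrees(np.arctan2(e[1],e[0])),np.linalg.norm(e))
print((np.array([g[2],f[0]])-T[:3,3])@T[:3,:3]/.6)
E
```

```text
[[0.47417097 0.30664259 0.083     ]
 [0.54098501 0.3171213  0.083     ]
 [0.50644918 0.31170491 0.083     ]]
[[0.50642985 0.31146818 0.045     ]]
-171.08668404154224 0.0676307595213912
[[-0.00608109  0.00940346  0.15946804]
 [-0.00615898  0.00897415  0.2228011 ]]
```

Call:
carry_out:
  increments: "-0.006 0.009 0.06 0 0 0 0.4; -0.006 0.009 0.12 0 0 0 0.4; -0.006 0.009 0.18 0 0 0 0.4; -0.006 0.009 0.22 0 0 0 0.4; -0.006 0.009 0.238 0 0 0 0.4; -0.006 0.009 0.244 0 0 0 0.4; -0.006 0.009 0.244 0 0 0 0.4; -0.006 0.009 0.244 0 0 0 0.4; -0.006 0.009 0.244 0 0 0 1; -0.006 0.009 0.244 0 0 0 1; -0.006 0.009 0.244 0 0 0 1; -0.006 0.009 0.244 0 0 0 1; -0.006 0.009 0.244 0 0 0 1; -0.006 0.009 0.244 0 0 0 1"
  squeeze: 110

```text
time_s: 16.93
tool_pos: [0.5073, 0.3123, 0.0348]
tcp_rot: [0.0, -0.075, 0.997, 0.001]
wrist_force: [-1.3, -0.4, 6.3]
opening: 0.0161
grip_force: 107.4
```

```bash
cat >> hs.py <<'E'
def rollpose(y,z,x=-28,h=.0348):
    Ra=Rh(H[2]);return np.array([H[0],H[1],.06])+Ra@[x/1e3,y/1e3,z/1e3+h],Ra@np.diag([-1.,1,-1])
E
python3 - <<'E'
from hs import *
for a in ((58,70),(58,25),(58,15)):
    p,Q=rollpose(*a);print(a,p.round(4),inc(p,Q))
E
```

```text
(58, 70) [0.5531 0.0371 0.1444] [-0.0065 -0.4645 -0.1835  0.0023 -0.0666  0.0093]
(58, 25) [0.5713 0.0388 0.1032] [-0.0369 -0.4664 -0.115   0.0023 -0.0666  0.0093]
(58, 15) [0.5754 0.0392 0.0941] [-0.0437 -0.4668 -0.0998  0.0023 -0.0666  0.0093]
```

Call:
carry_out:
  increments: "0 0 -0.06 0 0 0 1; 0 0 -0.12 0 0 0 1; 0 0 -0.18 0 0 0 1; 0 -0.03 -0.22 0 0 0 1; -0.006 -0.465 -0.24 0 0 0 1; -0.006 -0.465 -0.24 0 0 0 1; -0.006 -0.465 -0.24 0 0 0 1; -0.006 -0.465 -0.24 0.002 -0.0666 0.009 1; -0.006 -0.465 -0.22 0.002 -0.0666 0.009 1; -0.006 -0.465 -0.2 0.002 -0.0666 0.009 1; -0.006 -0.465 -0.1835 0.002 -0.0666 0.009 1; -0.006 -0.465 -0.1835 0.002 -0.0666 0.009 1; -0.006 -0.465 -0.1835 0.002 -0.0666 0.009 1; -0.006 -0.465 -0.1835 0.002 -0.0666 0.009 1; -0.006 -0.465 -0.1835 0.002 -0.0666 0.009 1; -0.006 -0.465 -0.1835 0.002 -0.0666 0.009 1"

```text
time_s: 18.27
tool_pos: [0.5536, 0.0379, 0.1439]
tcp_rot: [0.207, -0.046, 0.977, 0.011]
wrist_force: [-0.2, -0.3, -4.1]
opening: 0.0162
grip_force: 109.1
```

```bash
python3 - <<'E'
from hs import *
T=tool();np.save("T9.npy",T);s=r.sense();print(s["wrist_force"],s["joint_pos"].round(2))
for a in ((58,70),(58,35),(58,18),(58,15)):
    p,Q=rollpose(*a);print(a,p.round(4),inc(p,Q))
E
```

```text
[-0.18707309 -0.25048606 -4.07040822] [ 0.59  0.41 -0.97  2.19  1.01  0.48  0.53]
(58, 70) [0.5531 0.0371 0.1444] [ 0.0006 -0.0013 -0.001   0.0005 -0.0001  0.0005]
(58, 35) [0.5673 0.0384 0.1124] [ 0.0006 -0.0014  0.0573  0.0005 -0.0001  0.0005]
(58, 18) [0.5741 0.0391 0.0968] [ 0.0006 -0.0015  0.0857  0.0005 -0.0001  0.0005]
(58, 15) [0.5754 0.0392 0.0941] [ 0.0006 -0.0015  0.0907  0.0005 -0.0001  0.0005]
```

Call:
carry_out:
  increments: "0 -0.001 0.02 0 0 0 1; 0 -0.001 0.045 0 0 0 1; 0 -0.001 0.07 0 0 0 1; 0 -0.001 0.082 0 0 0 1; 0 -0.001 0.087 0 0 0 1; 0 -0.001 0.087 0 0 0 1; 0 -0.001 0.087 0 0 0 1"

```text
time_s: 18.85
tool_pos: [0.574, 0.0389, 0.0959]
tcp_rot: [0.207, -0.046, 0.977, 0.01]
wrist_force: [-1.0, 0.2, -2.2]
opening: 0.016
grip_force: 109.4
```

Call:
carry_out:
  increments: "0 0 0.0017 0 0 0 1; 0 0 0.0017 0 0 0 1; 0 0 0.0017 0 0 0 1"

```text
time_s: 19.1
tool_pos: [0.5744, 0.038, 0.0953]
tcp_rot: [0.207, -0.046, 0.977, 0.01]
wrist_force: [-3.6, 0.5, 6.3]
opening: 0.0162
grip_force: 110.5
```

```bash
python3 - <<'E'
from hs import *
T=tool();s=r.sense();f=s["wrist_force"];n=Rh(H[2])[:,2];print(f,"normal",(f+[0,0,4.1])@n)
d=Rh(H[2]).T@(T[:3,3]-[H[0],H[1],.06]);print(d*1e3)
E
```

```text
[-3.61577976  0.45985167  6.33340362] normal 10.978846883425032
[-28.43908681  56.91922344  51.3233366 ]
```

Call:
carry_out:
  increments: "0 0 0.001 0 0 0 1; 0 0 0.002 0 0 0 1; 0 0 0.002 0 0 0 1; 0 0 0.002 0 0 0 1"

```text
time_s: 19.43
tool_pos: [0.5749, 0.0379, 0.0942]
tcp_rot: [0.207, -0.046, 0.977, 0.01]
wrist_force: [-4.9, 1.1, 6.9]
opening: 0.0161
grip_force: 110.7
```

```bash
cat > st.py <<'E'
from hs import *
T=tool();s=r.sense();f=s["wrist_force"];n=Rh(H[2])[:,2];print("normal",((f+[0,0,4.1])@n).round(1))
d=Rh(H[2]).T@(T[:3,3]-[H[0],H[1],.06]);print("foot",(d*1e3-[0,0,34.8]).round(1),"in y",(T[:3,:3].T@Rh(H[2])@[0,-1,0]).round(4))
E
python3 st.py
```

```text
normal 11.9
foot [-28.5  56.7  15.3] in y [ 0.0022 -1.     -0.0012]
```

Call:
carry_out:
  increments: "0 0 0.0015 0 0 0 1; 0 0 0.003 0 0 0 1; 0 0 0.0045 0 0 0 1; 0 0 0.0045 0 0 0 1; 0 0 0.0045 0 0 0 1"

```text
time_s: 19.85
tool_pos: [0.5752, 0.0373, 0.0903]
tcp_rot: [0.206, -0.045, 0.977, 0.01]
wrist_force: [-0.2, -0.3, -5.4]
opening: 0.016
grip_force: 109.0
```

```bash
python3 st.py
```

```text
normal -1.1
foot [-29.8  56.1  11.7] in y [ 1.4e-03 -1.0e+00 -8.0e-04]
```

Call:
carry_out:
  increments: "-0.002 0 0.003 0 0 0 1; -0.002 0 0.006 0 0 0 1; -0.002 0 0.007 0 0 0 1; -0.002 0 0.007 0 0 0 1; -0.002 0 0.007 0 0 0 1"

```text
time_s: 20.27
tool_pos: [0.5775, 0.039, 0.0887]
tcp_rot: [0.207, -0.047, 0.977, 0.01]
wrist_force: [-17.0, -0.4, 24.0]
opening: 0.0157
grip_force: 113.8
```

```bash
python3 st.py
```

```text
normal 32.6
foot [-28.3  57.6   9.2] in y [ 3.7e-03 -1.0e+00 -9.0e-04]
```

Call:
carry_out:
  increments: "0 0 -0.002 0 0 0 1; 0 -0.008 -0.003 0 0 0 1; 0 -0.016 -0.003 0 0 0 1; 0 -0.024 -0.0035 0 0 0 1; 0 -0.032 -0.004 0 0 0 1; 0 -0.04 -0.0045 0 0 0 1; 0 -0.048 -0.005 0 0 0 1; 0 -0.056 -0.005 0 0 0 1"

```text
time_s: 20.93
tool_pos: [0.5796, 0.0057, 0.091]
tcp_rot: [0.207, -0.047, 0.977, 0.01]
wrist_force: [-13.3, 2.0, 17.5]
opening: 0.0159
grip_force: 112.7
```

```bash
python3 st.py
```

```text
normal 25.0
foot [-28.2  24.3  11.7] in y [ 0.0034 -1.     -0.0023]
```

Call:
carry_out:
  increments: "0 -0.008 -0.001 0 0 0 1; 0 -0.016 -0.0015 0 0 0 1; 0 -0.024 -0.002 0 0 0 1; 0 -0.032 -0.0025 0 0 0 1; 0 -0.04 -0.003 0 0 0 1; 0 -0.048 -0.0035 0 0 0 1"

```text
time_s: 21.43
tool_pos: [0.5816, -0.0239, 0.0924]
tcp_rot: [0.207, -0.046, 0.977, 0.01]
wrist_force: [-7.0, 0.7, 6.3]
opening: 0.0161
grip_force: 110.9
```

```bash
python3 st.py
```

```text
normal 12.3
foot [-28.3  -5.4  13.3] in y [ 0.0027 -1.     -0.0014]
```

Call:
carry_out:
  increments: "0 -0.008 0.001 0 0 0 1; 0 -0.016 0.001 0 0 0 1; 0 -0.024 0.001 0 0 0 1; 0 -0.032 0.001 0 0 0 1; 0 -0.042 0.001 0 0 0 1"

```text
time_s: 21.85
tool_pos: [0.585, -0.0496, 0.0915]
tcp_rot: [0.207, -0.046, 0.977, 0.01]
wrist_force: [1.2, 0.6, -3.2]
opening: 0.0162
grip_force: 109.1
```

```bash
python3 st.py
```

```text
normal 0.3
foot [-27.7 -31.3  12. ] in y [ 0.0021 -1.     -0.0015]
```

Call:
carry_out:
  increments: "0 -0.008 0.003 0 0 0 1; 0 -0.016 0.0055 0 0 0 1; 0 -0.024 0.0065 0 0 0 1; 0 -0.032 0.0065 0 0 0 1; 0 -0.04 0.0065 0 0 0 1; 0 -0.043 0.0065 0 0 0 1; 0 -0.043 0.0065 0 0 0 1; 0 -0.043 0.0065 0 0 0 1"

```text
time_s: 22.52
tool_pos: [0.5888, -0.0758, 0.0885]
tcp_rot: [0.207, -0.046, 0.977, 0.009]
wrist_force: [-6.8, -1.5, 7.9]
opening: 0.0159
grip_force: 111.2
```

```bash
python3 st.py
```

```text
normal 13.8
foot [-27.6 -57.7   8.7] in y [ 1.7e-03 -1.0e+00  3.0e-04]
```

Call:
carry_out:
  increments: "0 0 0.0015 0 0 0 1; 0 0 0.0015 0 0 0 1; 0 0.012 0.0015 0 0 0 1; 0 0.026 0.0015 0 0 0 1; 0 0.04 0.0015 0 0 0 1; 0 0.054 0.0015 0 0 0 1; 0 0.068 0.0015 0 0 0 1; 0 0.082 0.0015 0 0 0 1; 0 0.096 0.0015 0 0 0 1; 0 0.11 0.0015 0 0 0 1; 0 0.124 0.0015 0 0 0 1; 0 0.138 0.0015 0 0 0 1; 0 0.152 0.0015 0 0 0 1; 0 0.166 0.0015 0 0 0 1; 0 0.18 0.0015 0 0 0 1; 0 0.188 0.0015 0 0 0 1; 0 0.188 0.0015 0 0 0 1; 0 0.188 0.0015 0 0 0 1"

```text
time_s: 24.02
tool_pos: [0.5782, 0.0388, 0.0881]
tcp_rot: [0.207, -0.047, 0.977, 0.01]
wrist_force: [-11.8, 0.6, 13.4]
opening: 0.0164
grip_force: 111.8
```

```bash
python3 st.py; python3 - <<'E'
from hs import *
print("lift",inc(*rollpose(58,75)))
R0=down(np.radians(98.6));print("above",inc([.507,.312,.17],R0),"down",inc([.507,.312,.036],R0))
E
```

```text
normal 20.7
foot [-27.9  57.3   8.4] in y [ 0.0036 -1.     -0.0023]
lift [ 3.00e-04  1.40e-03 -1.11e-01  4.00e-04 -1.00e-04  6.00e-04]
above [ 0.0129  0.4647 -0.1548 -0.0017  0.0665 -0.0086] down [ 0.1036  0.4646  0.0493 -0.0017  0.0665 -0.0086]
```

Call:
carry_out:
  increments: "0 0 -0.05 0 0 0 1; 0 0 -0.1 0 0 0 1; 0 0 -0.14 0 0 0 1; 0.013 0.05 -0.16 0 0 0 1; 0.013 0.465 -0.155 -0.0017 0.0665 -0.0086 1; 0.013 0.465 -0.155 -0.0017 0.0665 -0.0086 1; 0.013 0.465 -0.155 -0.0017 0.0665 -0.0086 1; 0.013 0.465 -0.155 -0.0017 0.0665 -0.0086 1; 0.013 0.465 -0.155 -0.0017 0.0665 -0.0086 1; 0.013 0.465 -0.155 -0.0017 0.0665 -0.0086 1; 0.013 0.465 -0.155 -0.0017 0.0665 -0.0086 1; 0.013 0.465 -0.155 -0.0017 0.0665 -0.0086 1; 0.013 0.465 -0.155 -0.0017 0.0665 -0.0086 1; 0.013 0.465 -0.155 -0.0017 0.0665 -0.0086 1; 0.013 0.465 -0.155 -0.0017 0.0665 -0.0086 1"

```text
time_s: 25.27
tool_pos: [0.5087, 0.3092, 0.1689]
tcp_rot: [-0.0, -0.073, 0.997, -0.001]
wrist_force: [0.4, 0.2, -4.5]
opening: 0.0162
grip_force: 109.6
```

```bash
python3 - <<'E'
from hs import *
R0=down(np.radians(98.6));print(r.sense()["tool_pos"],"down",inc([.507,.312,.037],R0))
E
```

```text
[0.50874892 0.30919832 0.1689375 ] down [ 2.000e-03  5.400e-03  2.199e-01 -2.000e-04 -2.000e-04 -6.000e-04]
```

Call:
carry_out:
  increments: "0 0.004 0.05 0 0 0 1; 0 0.004 0.1 0 0 0 1; 0 0.004 0.15 0 0 0 1; 0 0.004 0.19 0 0 0 1; 0 0.004 0.21 0 0 0 1; 0 0.004 0.22 0 0 0 1; 0 0.004 0.223 0 0 0 1; 0 0.004 0.223 0 0 0 1; 0 0.004 0.223 0 0 0 1"

```text
time_s: 26.02
tool_pos: [0.5082, 0.314, 0.0369]
tcp_rot: [0.0, -0.074, 0.997, 0.0]
wrist_force: [0.6, 0.8, -4.2]
opening: 0.0162
grip_force: 109.8
```

Not down yet, so I'll lower it in small steps.

Call:
carry_out:
  increments: "0 0 0.001 0 0 0 1; 0 0 0.002 0 0 0 1; 0 0 0.003 0 0 0 1; 0 0 0.003 0 0 0 1; 0 0 0.003 0 0 0 1"

```text
time_s: 26.43
tool_pos: [0.5078, 0.3141, 0.0348]
tcp_rot: [0.0, -0.074, 0.997, 0.0]
wrist_force: [-0.8, -1.0, 7.1]
opening: 0.0157
grip_force: 111.0
```

Call:
carry_out:
  increments: "0 0 0 0 0 0 0.4; 0 0 0 0 0 0 0.4; 0 0 0 0 0 0 0.4; 0 0 0 0 0 0 0.4; 0 0 -0.04 0 0 0 0.4; 0 0 -0.1 0 0 0 0.4; 0 0 -0.16 0 0 0 0.4; 0 0 -0.22 0 0 0 0.4; 0 0 -0.26 0 0 0 0.4; 0 0 -0.26 0 0 0 0.4; 0 0 -0.26 0 0 0 0.4; 0 0 -0.26 0 0 0 0.4"

```text
time_s: 27.43
tool_pos: [0.5074, 0.3128, 0.1889]
tcp_rot: [-0.001, -0.074, 0.997, -0.001]
wrist_force: [0.2, -0.7, -0.9]
opening: 0.051
grip_force: 0.0
```

```bash
python3 - <<'E'
from hs import *
T=tool();a=r.snapshot("wrist")[:,:,::-1].copy();b=r.snapshot("top")[:,:,::-1].copy();cv2.imwrite("pics/w10.png",a);cv2.imwrite("pics/t10.png",b)
print(r.sense()["wrist_force"])
# steel body of roller standing: white blob near image centre
m=cv2.inRange(a,(215,215,215),(255,255,255));m[:,:230]=0;m[:,340:]=0;m[:130]=0;m[260:]=0
ys,xs=np.nonzero(m);print("roller steel",xs.mean(),ys.mean(),len(xs),"pred",proj("wrist",[.507,.313,.045],T))
m=cv2.inRange(b,(190,190,190),(255,255,255));m[:175]=0;m[245:]=0;m[:,:255]=0;m[:,335:]=0
c=max(cv2.findContours(m,0,2)[0],key=cv2.contourArea);print("panel white",cv2.minAreaRect(c))
q=proj("top",np.array([(-65,90,8),(62,90,8),(62,-90,8),(-65,-90,8)])/1e3@Rh(H[2]).T+[H[0],H[1],.06]);print("home rim",q.round(1).tolist(),q.mean(0))
E
```

```text
[ 0.83762606 -0.14123524 -0.10169939]
roller steel 280.0349322210636 194.5818561001043 1918 pred [[278.93627713 193.85472237]]
panel white ((292.61065673828125, 209.71722412109375), (32.14018630981445, 51.4243049621582), 84.80557250976562)
home rim [[266.4, 231.2], [262.7, 194.0], [318.9, 189.0], [321.0, 226.3]] [292.24393195 210.13684769]
```

The roller is standing where predicted, and the panel's white face is centred within 0.6 px of its predicted home position. I'm handing in.

```bash
python3 -c "
from rig import r
print(r.job_done())"
```

```text
the job is handed in; nothing more can be done
None
```

I handed the job in at about 27 s: the panel is hooked under the ledge and snapped under both catches, the roller stands back on the counter, and I saw no contact with the bystanders; the hand-in returned no verdict.

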